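# Switch on the saw station in order

### The job

Start up the saw station: lightly press the green button (dust extractor) until it is on, then the yellow one (work lamp), then the blue one (table saw), in that order; each stays down once it is on. Leave the red stop button unpressed. Press with the fingertips only: do not push the loose switch boxes about or lift them, and leave the other tools on the bench where they lie.

Things in the scene. Friction and masses are not known exactly. Their poses are not given: they have to be found in the camera images.
- green_box: Loose grey switch box with the green button (dust extractor): 76x76 mm, case top 39 mm above the bench, 0.6 kg, on rubber feet, nothing fastens it. Origin: centre of its underside; z up; the button stands in its middle.
- green_top (a point): Centre of the top face of the green mushroom button, 75 mm above the bench when out. The head is 36 mm across and 11 mm thick, with a nearly flat top about 32 mm across. The head is sprung on its plunger (1500 N/m): it first gives about 2 mm, then the plunger moves, so pushing the head down 9 mm moves the plunger about 7 mm; the head can go down 18 mm in all. The point moves with the head.
- green_button (a joint): How far the plunger of the green button is pressed (m): 0 to 0.0015 at the start (out), 0.008 at its end stop. It is switched on beyond 0.004, slides against about 3 N of friction and stays where it is left; it does not spring back.
- yellow_box: Loose grey switch box with the yellow button (work lamp): 76x76 mm, case top 39 mm above the bench, 0.6 kg, on rubber feet, nothing fastens it. Origin: centre of its underside; z up; the button stands in its middle.
- yellow_top (a point): Centre of the top face of the yellow mushroom button, 75 mm above the bench when out. The head is 36 mm across and 11 mm thick, with a nearly flat top about 32 mm across. The head is sprung on its plunger (1500 N/m): it first gives about 2 mm, then the plunger moves, so pushing the head down 9 mm moves the plunger about 7 mm; the head can go down 18 mm in all. The point moves with the head.
- yellow_button (a joint): How far the plunger of the yellow button is pressed (m): 0 to 0.0015 at the start (out), 0.008 at its end stop. It is switched on beyond 0.004, slides against about 3 N of friction and stays where it is left; it does not spring back.
- blue_box: Loose grey switch box with the blue button (table saw): 76x76 mm, case top 39 mm above the bench, 0.6 kg, on rubber feet, nothing fastens it. Origin: centre of its underside; z up; the button stands in its middle.
- blue_top (a point): Centre of the top face of the blue mushroom button, 75 mm above the bench when out. The head is 36 mm across and 11 mm thick, with a nearly flat top about 32 mm across. The head is sprung on its plunger (1500 N/m): it first gives about 2 mm, then the plunger moves, so pushing the head down 9 mm moves the plunger about 7 mm; the head can go down 18 mm in all. The point moves with the head.
- blue_button (a joint): How far the plunger of the blue button is pressed (m): 0 to 0.0015 at the start (out), 0.008 at its end stop. It is switched on beyond 0.004, slides against about 3 N of friction and stays where it is left; it does not spring back.
- red_box: Loose grey switch box with the red button (stop button, to be left alone): 76x76 mm, case top 39 mm above the bench, 0.6 kg, on rubber feet, nothing fastens it. Origin: centre of its underside; z up; the button stands in its middle.
- red_top (a point): Centre of the top face of the red mushroom button, 75 mm above the bench when out. The head is 36 mm across and 11 mm thick, with a nearly flat top about 32 mm across. The head is sprung on its plunger (1500 N/m): it first gives about 2 mm, then the plunger moves, so pushing the head down 9 mm moves the plunger about 7 mm; the head can go down 18 mm in all. The point moves with the head.
- red_button (a joint): How far the plunger of the red button is pressed (m): 0 to 0.0015 at the start (out), 0.008 at its end stop. It is switched on beyond 0.004, slides against about 3 N of friction and stays where it is left; it does not spring back.
- tape: Yellow tape measure, 68x80x38 mm; loose bystander, not to be disturbed. Origin: centre of its underside.
- flashlight: Black and red torch, 36x137x36 mm, lying; loose bystander, not to be disturbed. Origin: centre of its underside.
- pliers: Pliers with red handles, 188x51x14 mm, lying; loose bystander, not to be disturbed. Origin: centre of its underside.
- driver: Screwdriver with yellow handle, 28x170x28 mm, lying; loose bystander, not to be disturbed. Origin: centre of its underside.
There are look-alikes about, which are no part of the job. What is shaped like the blue_box but turquoise is not meant.

How it is judged:
By the outcome, as a careful person would: the job done as asked, in the order asked, and still so for the second after the job is handed in, with the robot touching nothing.
It also fails if it takes over 45 s, if anything falls off the work surface, if the arm or the gripper's body presses on something with over 40 N, if the wrist force passes 120 N, or if a joint passes its speed limit or range.

### The arm

A 6-joint arm with a two-finger parallel gripper is mounted at the origin on a cart in front of the work surface, level with it; the furniture and walls round the work are solid. World frame = base frame: x ahead of the robot, y to its left, z up, the work surface at z = 0. Lengths are in m, angles in rad, forces in N, time in s.
With the tool pointing down it reaches from about 0.325 to 1 m from the base axis. Payload 5.1 kg.
Tool frame: the origin (TCP) lies where the fingers leave the gripper's body, on its centre line; the fingertips stand 73 mm ahead of it and the grasp point (between the pads) lies 54 mm ahead of it (env.tcp_to_grasp is the z of the grasp point in the tool frame, in m); z points along the fingers, y is the direction in which the jaws open and shut (so a half turn about z gives the same grasp; the last joint's range is limited). The gripper opens to 85 mm and grips with 20 to 120 N. Pads are 22 mm wide; open, the fingers measure 114 mm over their backs; the gripper's body (76 mm by 85 mm) begins 54 mm behind the grasp point. The pads swing forward as they close: fully open they stand 13 mm farther back than shut.
Start: joints at [1.182, 0.124, 1.65, -0, 1.367, -0.083], TCP at [0.196, 0.62, 0.304] pointing down, gripper open.
Joint ranges: [-2.61, 2.61], [-1.02, 2.33], [0.03, 2.71], [-1.35, 4.49], [0.32, 2.68], [-2.91, 2.91]. Speed limits (rad/s): [2.57, 2.57, 3.14, 3.14, 3.14, 3.14].

### API

Orientations are given as a unit quaternion [x, y, z, w].
In Python, from workcell import monitor, eyes, env gives the robot as it stands. The module is installed in compiled form; this text tells all that it offers.
- The arm moves only by the tool send_rows, never from a script. Its argument "moves" is a list of rows, each an object with "grip": the finger opening in mm, from 0 to 85.4; "xyz": the shift along the tool's x, y, z in mm, a list of three; "delta_rot": the turn, a rotation vector about the tool's x, y, z in degrees, a list of three. A call has 1 to 12 rows; each row shifts and turns the commanded pose from where the row before left it, along the tool's axes as they then stand; what a row does not reach is not made up. A row lasts 1/8 s, in which the tool goes at most 62.5 mm and 10.7 degrees, less where a joint would pass 70% of its speed; a pose out of reach is approached as far as the arm can. A call with a gripper value outside its range is refused whole. The fingers move at their own pace and stop on an object; "grip_force" is the grip in N (left out, the last holds). Time passes only in rows, so rows that do not move let the fingers close. It gives the time, the measured TCP pose, the force and the opening at its end, in the units of the state.
- monitor.read_state(): the state, without advancing time (a new reading comes with each control period).
- eyes.grab_frame(name): name is "side" or "top" or "wrist"; returns the picture (384x512x3 uint8, red, green, blue); there is no depth.
- eyes.camera_info(name): a dict with "K" (3x3 intrinsics, pixels), "k1" (the pictures are not rectified: a ray, as slopes to the right and down, at radius r is drawn at 1 + k1 r^2 times it, then the intrinsics apply), "xyz" and "orientation" of the camera in the world. Camera axes: x right, y up, looking along -z (the intrinsics and any distortion apply to the point x, -y, -z); pixel columns grow to the right and rows downward; lengths in m; the calibration is good to about 2 mm. A picture is of the moment at which its call begins: read the wrist's pose just before it. camera_info takes no time and is no camera call; for the wrist camera it gives the pose at the moment of the call.
- env.close_job(): hands the job in, once; it reports no verdict.
The state is a dict: "time": time; "q": joint angles; "joint_vel": joint speeds; "tau": joint torques, N m; "tcp_pos": TCP position; "eef_rot": TCP orientation; "contact_force": force on the tool from outside, world axes, zero at the start; "wrist_torque": the same for the moment, N m; "opening": finger opening in m.
Only numpy, scipy, OpenCV 4.12 (cv2) and the standard library are available. Lean on these libraries where they do the work, as an engineer would, in place of code of your own. Each camera call takes 0.05 s, during which the arm holds its last target. There are 200 camera calls.

## Working session

There is one attempt and no reset: what is moved stays moved. The work goes in short steps, Python scripts to look and compute and a tool call to move; the robot and the scene stay as the last step left them, time stands still between calls to the robot, and variables do not carry over. Pictures are saved under pics/ and viewed, about 8 in all and at most 12, crops included, and the job is handed in when it is done.

Besides the shell and the picture viewer there is one more tool, called after "Emit:" as name([rows], argument=value, ...), one row to a line, values as JSON. send_rows: Moves the arm, as the interface text tells. Its arguments: {"type":"object","properties":{"moves":{"type":"array"},"grip_force":{"type":"number"}},"required":["moves"]}

```bash
mkdir -p pics
cat > h.py <<'E'
import numpy as np, cv2
from scipy.spatial.transform import Rotation as R
from workcell import monitor, eyes, env
def ray(ci,px):
    K=np.array(ci["K"]);d=np.array([(px[0]-K[0,2])/K[0,0],(px[1]-K[1,2])/K[1,1]]);u=d.copy()
    for _ in range(20): u=d/(1+ci["k1"]*(u@u))
    v=R.from_quat(ci["orientation"]).apply([u[0],-u[1],-1]); return np.array(ci["xyz"]),v
def onplane(ci,px,z):
    o,v=ray(ci,px); return o+v*(z-o[2])/v[2]
E
python3 - <<'E'
from h import *
s=monitor.read_state();print({k:np.round(v,3) for k,v in s.items()})
for n in("top","side"):
    f=eyes.grab_frame(n);cv2.imwrite(f"pics/{n}0.png",f[:,:,::-1]);print(n,eyes.camera_info(n))
E
```

```text
{'time': np.float64(0.0), 'q': array([ 1.182,  0.125,  1.652, -0.   ,  1.368, -0.083]), 'joint_vel': array([-0.   , -0.001,  0.001, -0.   ,  0.001, -0.001]), 'tau': array([ 2.0000e-03, -4.2362e+01, -3.6545e+01,  0.0000e+00,  7.0000e-03,
       -0.0000e+00]), 'tcp_pos': array([0.196, 0.619, 0.303]), 'eef_rot': array([ 0.152,  0.988, -0.001, -0.   ]), 'contact_force': array([-0.34 ,  0.476,  0.279]), 'wrist_torque': array([-0.008,  0.003, -0.026]), 'opening': np.float64(0.085)}
top {'K': array([[452.80763804,   0.        , 258.43444308],
       [  0.        , 452.80763804, 196.35357728],
       [  0.        ,   0.        ,   1.        ]]), 'k1': 0.04413541682292471, 'xyz': array([0.00255651, 0.19072491, 1.31961675]), 'orientation': array([-0.12087116,  0.16876615,  0.77983163, -0.59056818])}
side {'K': array([[371.18614566,   0.        , 255.02112505],
       [  0.        , 371.18614566, 197.25973327],
       [  0.        ,   0.        ,   1.        ]]), 'k1': 0.0070251540937843766, 'xyz': array([ 0.05030988, -0.68038267,  0.7382473 ]), 'orientation': array([ 0.42974346, -0.1285889 , -0.26062496,  0.85490355])}
```

View pics/top0.png

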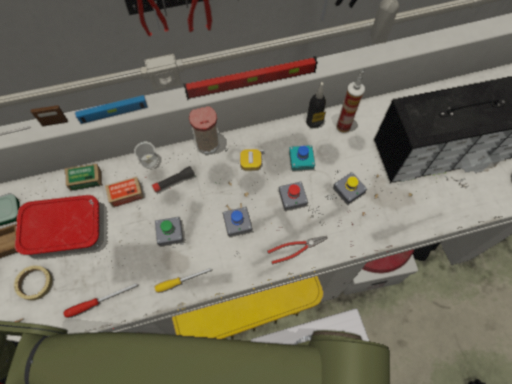

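View pics/side0.png

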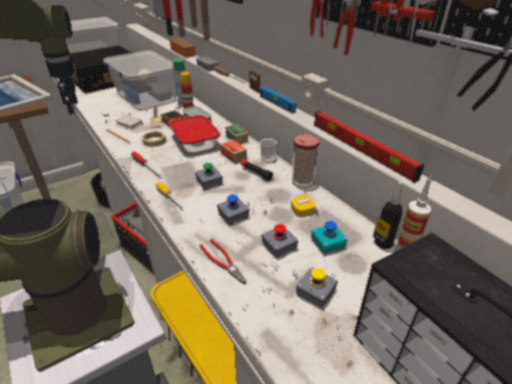

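Top view: green (167,227), blue on its grey box (236,216), red (293,190), yellow (352,182), turquoise decoy (303,152). Side view: green (208,167), blue (233,199), red (280,230), yellow (318,274). I'll segment the caps and triangulate.

```bash
cat >> h.py <<'E'
H={"green":(45,85),"blue":(105,125),"red":(0,8),"yellow":(22,34)}
def blob(f,c,seed,r=14):
    h=cv2.cvtColor(f,cv2.COLOR_RGB2HSV);lo,hi=H[c]
    m=cv2.inRange(h,(lo,120,70),(hi,255,255))
    if c=="red": m|=cv2.inRange(h,(172,120,70),(180,255,255))
    w=np.zeros_like(m);cv2.circle(w,seed,r,255,-1);m&=w
    n,l,s,ce=cv2.connectedComponentsWithStats(m);i=1+np.argmax(s[1:,4]);return ce[i],s[i]
def tri(rs):
    A=np.zeros((3,3));b=np.zeros(3)
    for o,v in rs:
        v=v/np.linalg.norm(v);P=np.eye(3)-np.outer(v,v);A+=P;b+=P@o
    return np.linalg.solve(A,b)
E
python3 - <<'E'
from h import *
S={"green":((167,227),(208,167)),"yellow":((352,182),(318,274)),"blue":((236,216),(233,199)),"red":((293,190),(280,230))}
F={n:cv2.imread(f"pics/{n}0.png")[:,:,::-1].copy() for n in("top","side")}
C={n:eyes.camera_info(n) for n in F}
for c,(a,b) in S.items():
    ct,st=blob(F["top"],c,a);cs,ss=blob(F["side"],c,b)
    print(c,ct.round(1),st,cs.round(1),ss)
    print("  tri",tri([ray(C["top"],ct),ray(C["side"],cs)]).round(4),"top@.071",onplane(C["top"],ct,.071).round(4),"side@.069",onplane(C["side"],cs,.069).round(4))
s=monitor.read_state();print(R.from_quat(s["eef_rot"]).as_matrix().round(3),eyes.camera_info("wrist"))
E
```

```text
green [165.8 225.5] [161 221  11  10  85] [207.5 165.8] [204 164   8   5  32]
  tri [0.5168 0.3131 0.0653] top@.071 [0.5155 0.3124 0.071 ] side@.069 [0.5131 0.3073 0.069 ]
yellow [351.6 182.8] [346 177  12  14 125] [317.3 275.7] [310 268  16  20 184]
  tri [ 0.5037 -0.265   0.0596] top@.071 [ 0.4995 -0.2609  0.071 ] side@.069 [ 0.4971 -0.2707  0.069 ]
blue [236.4 215.8] [231 211  12  11  97] [232.2 198.4] [228 195  10   8  63]
  tri [0.491 0.106 0.065] top@.071 [0.4895 0.1063 0.071 ] side@.069 [0.4874 0.1012 0.069 ]
red [293.4 190.1] [288 185  12  13 107] [279.1 230. ] [274 224  12  16 121]
  tri [ 0.5269 -0.0839  0.0602] top@.071 [ 0.5239 -0.0819  0.071 ] side@.069 [ 0.5191 -0.0918  0.069 ]
[[-0.954  0.301 -0.001]
 [ 0.301  0.954 -0.002]
 [ 0.    -0.002 -1.   ]] {'K': array([[303.93848891,   0.        , 254.61150026],
       [  0.        , 303.93848891, 192.87274374],
       [  0.        ,   0.        ,   1.        ]]), 'k1': -0.025190925444344828, 'xyz': array([0.1158331 , 0.64407714, 0.37314223]), 'orientation': array([-0.13238974, -0.09612597,  0.5832112 ,  0.79567421])}
```

Emit:
send_rows([
  {"grip":0,"xyz":[-40,-20,8],"delta_rot":[0,0,0]},
  {"grip":0,"xyz":[-45,-22,8],"delta_rot":[0,0,0]},
  {"grip":0,"xyz":[-45,-22,8],"delta_rot":[0,0,0]},
  {"grip":0,"xyz":[-45,-22,8],"delta_rot":[0,0,0]},
  {"grip":0,"xyz":[-45,-23,8],"delta_rot":[0,0,0]},
  {"grip":0,"xyz":[-45,-23,8],"delta_rot":[0,0,0]},
  {"grip":0,"xyz":[-45,-22,8],"delta_rot":[0,0,0]},
  {"grip":0,"xyz":[-45,-22,8],"delta_rot":[0,0,0]},
  {"grip":0,"xyz":[-42,-22,8],"delta_rot":[0,0,0]},
  {"grip":0,"xyz":[0,0,0],"delta_rot":[0,0,0]},
  {"grip":0,"xyz":[0,0,0],"delta_rot":[0,0,0]},
  {"grip":0,"xyz":[0,0,0],"delta_rot":[0,0,0]},
])

```text
time: 1.6
tcp_pos: [0.514, 0.3124, 0.232]
eef_rot: [0.152, 0.988, 0.0, -0.0]
contact_force: [-0.1, -1.4, -0.1]
opening: -0.0002
```

Run:
```python
from h import *
s=monitor.read_state();ci=eyes.camera_info("wrist");f=eyes.grab_frame("wrist");cv2.imwrite("pics/w1.png",f[:,:,::-1])
np.save("w1.npy",ci,allow_pickle=True)
print({k:np.round(s[k],4) for k in("time","tcp_pos","eef_rot","contact_force","opening","joint_vel")},ci["xyz"],ci["orientation"])
```

```text
{'time': np.float64(1.6), 'tcp_pos': array([0.514 , 0.3124, 0.232 ]), 'eef_rot': array([ 1.516e-01,  9.884e-01,  1.000e-04, -0.000e+00]), 'contact_force': array([-0.1022, -1.4096, -0.0842]), 'opening': np.float64(-0.0002), 'joint_vel': array([ 0.0067, -0.0006, -0.002 , -0.0016, -0.0026, -0.0029])} [0.4341499  0.33675318 0.3024363 ] [-0.13173167 -0.09709146  0.5836505   0.79534402]
```

View pics/w1.png

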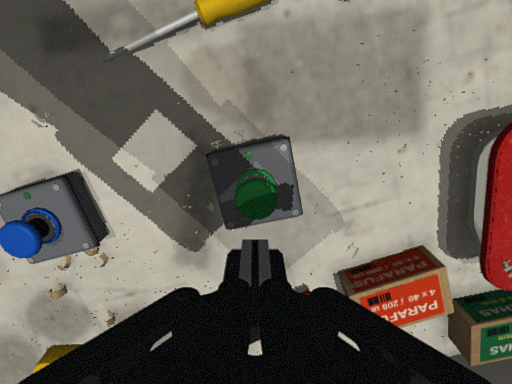

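Wrist view: green head at about (257,193), box top corners (207,153), (288,137), (302,213), (226,228). Blue head is at the left edge (21,239).

Run:
```python
from h import *
f=cv2.imread("pics/w1.png")[:,:,::-1].copy();ci=np.load("w1.npy",allow_pickle=True).item()
h=cv2.cvtColor(f,cv2.COLOR_RGB2HSV);m=cv2.inRange(h,(45,110,25),(85,255,255))
w=np.zeros_like(m);cv2.circle(w,(257,193),28,255,-1);m&=w
n,l,s,ce=cv2.connectedComponentsWithStats(m);i=1+np.argmax(s[1:,4]);print(ce[i],s[i])
p=np.argwhere(l==i)[:,::-1].astype(np.int32);print(cv2.minEnclosingCircle(p))
for z in(.064,.070,.075):print(onplane(ci,ce[i],z).round(4))
x0,y0,w_,h_=s[i][:4];a=onplane(ci,(x0,ce[i][1]),.072);b=onplane(ci,(x0+w_,ce[i][1]),.072);print("diam",np.linalg.norm(a-b))
c=[onplane(ci,q,.039) for q in((207,153),(288,137),(302,213),(226,228))];print("box",np.round(c,4),np.mean(c,0).round(4))
print("tip expected px? tcp",monitor.read_state()["tcp_pos"])
```

```text
[255.73918418 195.26143387] [ 234  169   44   50 1618]
((255.5, 193.7291717529297), 24.886302947998047)
[0.5141 0.3128 0.064 ]
[0.5121 0.3134 0.07  ]
[0.5104 0.3139 0.075 ]
diam 0.03534699740485399
box [[0.4721 0.2812 0.039 ]
 [0.48   0.3527 0.039 ]
 [0.5523 0.3464 0.039 ]
 [0.5455 0.2733 0.039 ]] [0.5125 0.3134 0.039 ]
tip expected px? tcp [0.51396429 0.31244679 0.23214595]
```

Emit:
send_rows([
  {"grip":0,"xyz":[2,0,20],"delta_rot":[0,0,0]},
  {"grip":0,"xyz":[0,0,25],"delta_rot":[0,0,0]},
  {"grip":0,"xyz":[0,0,20],"delta_rot":[0,0,0]},
  {"grip":0,"xyz":[0,0,12],"delta_rot":[0,0,0]},
  {"grip":0,"xyz":[0,0,0],"delta_rot":[0,0,0]},
  {"grip":0,"xyz":[0,0,0],"delta_rot":[0,0,0]},
])

```text
time: 2.4
tcp_pos: [0.5133, 0.3124, 0.1558]
eef_rot: [0.152, 0.988, 0.0, 0.001]
contact_force: [-0.2, 0.4, 0.7]
opening: 0.0002
```

Emit:
send_rows([
  {"grip":0,"xyz":[0,0,3],"delta_rot":[0,0,0]},
  {"grip":0,"xyz":[0,0,3],"delta_rot":[0,0,0]},
  {"grip":0,"xyz":[0,0,2],"delta_rot":[0,0,0]},
  {"grip":0,"xyz":[0,0,2],"delta_rot":[0,0,0]},
  {"grip":0,"xyz":[0,0,0],"delta_rot":[0,0,0]},
])

```text
time: 3.02
tcp_pos: [0.5129, 0.3121, 0.1452]
eef_rot: [0.152, 0.988, 0.0, 0.0]
contact_force: [-0.0, -1.4, 2.5]
opening: 0.0002
```

Run:
```python
from h import *
s=monitor.read_state();f=eyes.grab_frame("wrist");cv2.imwrite("pics/w2.png",f[:,:,::-1])
print({k:np.round(s[k],4) for k in("time","tcp_pos","contact_force")}, monitor.read_state()["contact_force"])
```

```text
{'time': np.float64(3.025), 'tcp_pos': array([0.5129, 0.3121, 0.1452]), 'contact_force': array([-0.0464, -1.3561,  2.4788])} [-0.74640369 -1.65569508  2.17815816]
```

View pics/w2.png

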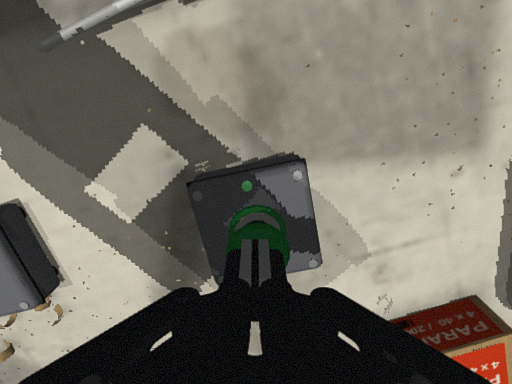

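Fingertips rest on the green head with ~2.5 N at 3 mm depth; the box's small LED is at (247,186). I'll push on to ~9 mm.

Emit:
send_rows([
  {"grip":0,"xyz":[0,0,2],"delta_rot":[0,0,0]},
  {"grip":0,"xyz":[0,0,2],"delta_rot":[0,0,0]},
  {"grip":0,"xyz":[0,0,1.5],"delta_rot":[0,0,0]},
  {"grip":0,"xyz":[0,0,0],"delta_rot":[0,0,0]},
  {"grip":0,"xyz":[0,0,0],"delta_rot":[0,0,0]},
])

```text
time: 3.7
tcp_pos: [0.5128, 0.3121, 0.1394]
eef_rot: [0.152, 0.988, 0.0, 0.0]
contact_force: [-0.2, -0.4, 3.4]
opening: 0.0001
```

Run:
```python
from h import *
f=eyes.grab_frame("wrist");cv2.imwrite("pics/w3.png",f[:,:,::-1])
g=cv2.imread("pics/w2.png")[:,:,::-1]
s=monitor.read_state();print({k:np.round(s[k],4) for k in("time","tcp_pos","contact_force")})
for n,a in(("before",g),("now",f)):
    h=cv2.cvtColor(a.copy(),cv2.COLOR_RGB2HSV);m=cv2.inRange(h[150:202,210:290],(45,110,25),(85,255,255))
    nn,l,st,ce=cv2.connectedComponentsWithStats(m)
    for i in range(1,nn):
        if st[i,4]>15: print(n,ce[i]+[210,150],st[i,4],a[150:202,210:290][l==i].mean(0))
```

```text
{'time': np.float64(3.75), 'tcp_pos': array([0.5128, 0.3121, 0.1395]), 'contact_force': array([ 0.3621, -1.1835,  2.0103])}
before [246.24742268 185.42268041] 97 [ 50.08247423 103.82474227  62.16494845]
now [246.03 188.41] 100 [ 50.75 106.08  63.34]
```

Emit:
send_rows([
  {"grip":0,"xyz":[0,0,-10],"delta_rot":[0,0,0]},
  {"grip":0,"xyz":[0,0,-40],"delta_rot":[0,0,0]},
  {"grip":0,"xyz":[0,0,-43],"delta_rot":[0,0,0]},
  {"grip":0,"xyz":[0,0,0],"delta_rot":[0,0,0]},
  {"grip":0,"xyz":[0,0,0],"delta_rot":[0,0,0]},
])

```text
time: 4.38
tcp_pos: [0.5124, 0.3119, 0.2321]
eef_rot: [0.152, 0.988, -0.0, -0.0]
contact_force: [-0.0, 0.7, -1.5]
opening: 0.0
```

```bash
cat >> h.py <<'E'
def look(name,c,seed,r=32):
    s=monitor.read_state();ci=eyes.camera_info("wrist");f=eyes.grab_frame("wrist");cv2.imwrite(f"pics/{name}.png",f[:,:,::-1]);np.save(name+".npy",ci,allow_pickle=True)
    print({k:np.round(s[k],4) for k in("time","tcp_pos","contact_force")})
    if c is None:return
    h=cv2.cvtColor(f,cv2.COLOR_RGB2HSV);lo,hi=H[c];m=cv2.inRange(h,(lo,110,25),(hi,255,255))
    w=np.zeros_like(m);cv2.circle(w,seed,r,255,-1);m&=w
    n,l,st,ce=cv2.connectedComponentsWithStats(m);i=1+np.argmax(st[1:,4]);print(ce[i],st[i])
    for z in(.063,.070):print(z,onplane(ci,ce[i],z).round(4))
    x0,y0,w_,h_=st[i][:4];print("diam@.070",np.linalg.norm(onplane(ci,(x0,ce[i][1]),.07)-onplane(ci,(x0+w_,ce[i][1]),.07)))
E
python3 - <<'E'
from h import *
look("w4","green",(257,193))
E
```

```text
{'time': np.float64(4.375), 'tcp_pos': array([0.5124, 0.3119, 0.2321]), 'contact_force': array([-0.0393,  0.7086, -1.5347])}
[256.82887002 194.66557805] [ 236  171   43   47 1531]
0.063 [0.5126 0.3132 0.063 ]
0.07 [0.5103 0.3139 0.07  ]
diam@.070 0.034832384523911325
```

Emit:
send_rows([
  {"grip":0,"xyz":[-10,-36,0],"delta_rot":[0,0,0]},
  {"grip":0,"xyz":[-15,-52,0],"delta_rot":[0,0,0]},
  {"grip":0,"xyz":[-15,-52,0],"delta_rot":[0,0,0]},
  {"grip":0,"xyz":[-15,-52,0],"delta_rot":[0,0,0]},
  {"grip":0,"xyz":[-15,-52,0],"delta_rot":[0,0,0]},
  {"grip":0,"xyz":[-15,-52,0],"delta_rot":[0,0,0]},
  {"grip":0,"xyz":[-15,-52,0],"delta_rot":[0,0,0]},
  {"grip":0,"xyz":[-15,-52,0],"delta_rot":[0,0,0]},
  {"grip":0,"xyz":[-15,-52,0],"delta_rot":[0,0,0]},
  {"grip":0,"xyz":[-15,-52,0],"delta_rot":[0,0,0]},
  {"grip":0,"xyz":[-15,-48,0],"delta_rot":[0,0,0]},
  {"grip":0,"xyz":[0,0,0],"delta_rot":[0,0,0]},
])

```text
time: 5.92
tcp_pos: [0.4981, -0.2649, 0.2305]
eef_rot: [0.154, 0.988, 0.001, -0.002]
contact_force: [-0.5, 0.1, -0.3]
opening: -0.0002
```

Emit:
send_rows([
  {"grip":0,"xyz":[0,0,0],"delta_rot":[0,0,0]},
  {"grip":0,"xyz":[0,0,0],"delta_rot":[0,0,0]},
])

```text
time: 6.18
tcp_pos: [0.499, -0.2611, 0.2316]
eef_rot: [0.152, 0.988, 0.0, -0.001]
contact_force: [1.0, 0.4, 0.2]
opening: -0.0001
```

Run:
```python
from h import *
look("w5","yellow",(257,193),60)
a=cv2.imread("pics/w4.png");b=cv2.imread("pics/w5.png");cv2.imwrite("pics/c45.png",np.hstack([a[60:320,60:452],b[60:320,60:452]]))
```

```text
{'time': np.float64(6.175), 'tcp_pos': array([ 0.499 , -0.2611,  0.2316]), 'contact_force': array([0.9842, 0.3889, 0.1554])}
[251.45481928 200.69698795] [ 230  174   44   51 1660]
0.063 [ 0.5026 -0.2655  0.063 ]
0.07 [ 0.5002 -0.2646  0.07  ]
diam@.070 0.03579990702763163
```

View pics/c45.png

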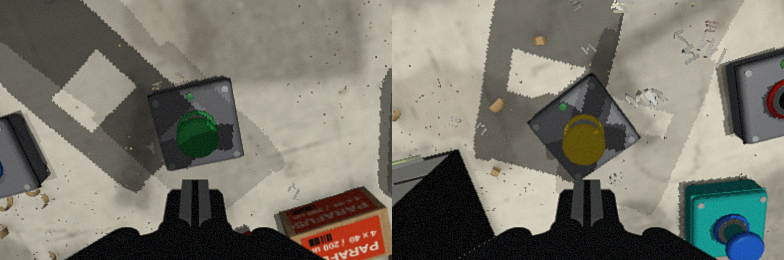

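Left crop: green head sits lower (blob area down 5.4%, as a ~6.5 mm drop predicts), box unmoved. Right crop: yellow head centred near full-image (251,201), on its box; position agrees with the top view to ~4 mm.

Emit:
send_rows([
  {"grip":0,"xyz":[-2,-2.5,20],"delta_rot":[0,0,0]},
  {"grip":0,"xyz":[0,0,25],"delta_rot":[0,0,0]},
  {"grip":0,"xyz":[0,0,20],"delta_rot":[0,0,0]},
  {"grip":0,"xyz":[0,0,12],"delta_rot":[0,0,0]},
  {"grip":0,"xyz":[0,0,0],"delta_rot":[0,0,0]},
  {"grip":0,"xyz":[0,0,0],"delta_rot":[0,0,0]},
  {"grip":0,"xyz":[0,0,3],"delta_rot":[0,0,0]},
  {"grip":0,"xyz":[0,0,3],"delta_rot":[0,0,0]},
  {"grip":0,"xyz":[0,0,2],"delta_rot":[0,0,0]},
  {"grip":0,"xyz":[0,0,2],"delta_rot":[0,0,0]},
  {"grip":0,"xyz":[0,0,0],"delta_rot":[0,0,0]},
])

```text
time: 7.6
tcp_pos: [0.5004, -0.2655, 0.1455]
eef_rot: [0.152, 0.988, -0.0, -0.0]
contact_force: [-0.4, 0.3, 2.8]
opening: -0.0001
```

Emit:
send_rows([
  {"grip":0,"xyz":[0,0,2],"delta_rot":[0,0,0]},
  {"grip":0,"xyz":[0,0,2],"delta_rot":[0,0,0]},
  {"grip":0,"xyz":[0,0,1.5],"delta_rot":[0,0,0]},
  {"grip":0,"xyz":[0,0,0],"delta_rot":[0,0,0]},
  {"grip":0,"xyz":[0,0,0],"delta_rot":[0,0,0]},
])

```text
time: 8.22
tcp_pos: [0.5004, -0.2655, 0.14]
eef_rot: [0.152, 0.988, -0.0, 0.0]
contact_force: [-0.1, 1.4, 1.7]
opening: 0.0003
```

Emit:
send_rows([
  {"grip":0,"xyz":[2,2.5,-10],"delta_rot":[0,0,0]},
  {"grip":0,"xyz":[0,0,-40],"delta_rot":[0,0,0]},
  {"grip":0,"xyz":[0,0,-43],"delta_rot":[0,0,0]},
  {"grip":0,"xyz":[0,0,0],"delta_rot":[0,0,0]},
  {"grip":0,"xyz":[0,0,0],"delta_rot":[0,0,0]},
])

```text
time: 8.85
tcp_pos: [0.4989, -0.2621, 0.2327]
eef_rot: [0.152, 0.988, 0.0, -0.0]
contact_force: [0.4, 0.2, 0.8]
opening: -0.0001
```

Run:
```python
from h import *
look("w6","yellow",(251,201),34)
```

```text
{'time': np.float64(8.85), 'tcp_pos': array([ 0.4989, -0.2621,  0.2327]), 'contact_force': array([0.4009, 0.1893, 0.8183])}
[252.81360202 198.00755668] [ 232  173   43   49 1588]
0.063 [ 0.501 -0.265  0.063]
0.07 [ 0.4986 -0.2642  0.07  ]
diam@.070 0.0350402926850467
```

Yellow's drop by image is ~4–5 mm against ~6 mm by depth, which is thinner margin than I like; I'll press it 2 mm deeper (still only a few N).

Emit:
send_rows([
  {"grip":0,"xyz":[-2,-2,20],"delta_rot":[0,0,0]},
  {"grip":0,"xyz":[0,0,25],"delta_rot":[0,0,0]},
  {"grip":0,"xyz":[0,0,20],"delta_rot":[0,0,0]},
  {"grip":0,"xyz":[0,0,12],"delta_rot":[0,0,0]},
  {"grip":0,"xyz":[0,0,5],"delta_rot":[0,0,0]},
  {"grip":0,"xyz":[0,0,4],"delta_rot":[0,0,0]},
  {"grip":0,"xyz":[0,0,3],"delta_rot":[0,0,0]},
  {"grip":0,"xyz":[0,0,3],"delta_rot":[0,0,0]},
  {"grip":0,"xyz":[0,0,2],"delta_rot":[0,0,0]},
  {"grip":0,"xyz":[0,0,1],"delta_rot":[0,0,0]},
  {"grip":0,"xyz":[0,0,0],"delta_rot":[0,0,0]},
  {"grip":0,"xyz":[0,0,0],"delta_rot":[0,0,0]},
])

```text
time: 10.4
tcp_pos: [0.5008, -0.2652, 0.1384]
eef_rot: [0.152, 0.988, -0.0, 0.001]
contact_force: [0.5, 0.1, 2.8]
opening: -0.0003
```

Emit:
send_rows([
  {"grip":0,"xyz":[2,2,-10],"delta_rot":[0,0,0]},
  {"grip":0,"xyz":[0,0,-42],"delta_rot":[0,0,0]},
  {"grip":0,"xyz":[0,0,-43],"delta_rot":[0,0,0]},
  {"grip":0,"xyz":[0,0,0],"delta_rot":[0,0,0]},
  {"grip":0,"xyz":[0,0,0],"delta_rot":[0,0,0]},
])

```text
time: 11.02
tcp_pos: [0.4987, -0.2621, 0.2325]
eef_rot: [0.152, 0.988, 0.0, -0.0]
contact_force: [-0.8, 0.1, 0.3]
opening: -0.0002
```

Run:
```python
from h import *
look("w7","yellow",(251,201),34)
```

```text
{'time': np.float64(11.025), 'tcp_pos': array([ 0.4987, -0.2621,  0.2325]), 'contact_force': array([-0.8027,  0.0614,  0.3361])}
[252.72066327 197.80165816] [ 232  174   43   48 1568]
0.063 [ 0.5005 -0.2649  0.063 ]
0.07 [ 0.4982 -0.2641  0.07  ]
diam@.070 0.035003753790542234
```

Emit:
send_rows([
  {"grip":0,"xyz":[10,30,0],"delta_rot":[0,0,0]},
  {"grip":0,"xyz":[15,44,0],"delta_rot":[0,0,0]},
  {"grip":0,"xyz":[15,44,0],"delta_rot":[0,0,0]},
  {"grip":0,"xyz":[15,44,0],"delta_rot":[0,0,0]},
  {"grip":0,"xyz":[15,44,0],"delta_rot":[0,0,0]},
  {"grip":0,"xyz":[15,44,0],"delta_rot":[0,0,0]},
  {"grip":0,"xyz":[15,44,0],"delta_rot":[0,0,0]},
  {"grip":0,"xyz":[15,44,0],"delta_rot":[0,0,0]},
  {"grip":0,"xyz":[5,10,0],"delta_rot":[0,0,0]},
  {"grip":0,"xyz":[0,0,0],"delta_rot":[0,0,0]},
  {"grip":0,"xyz":[0,0,0],"delta_rot":[0,0,0]},
  {"grip":0,"xyz":[0,0,0],"delta_rot":[0,0,0]},
])

```text
time: 12.58
tcp_pos: [0.4896, 0.1044, 0.2327]
eef_rot: [0.153, 0.988, -0.0, -0.0]
contact_force: [-0.0, -0.5, -0.3]
opening: -0.0002
```

Run:
```python
from h import *
look("w8","blue",(255,196),45)
```

```text
{'time': np.float64(12.575), 'tcp_pos': array([0.4896, 0.1044, 0.2327]), 'contact_force': array([-0.0344, -0.4797, -0.2697])}
[256.91421716 193.0809838 ] [ 236  167   44   51 1667]
0.063 [0.4887 0.1061 0.063 ]
0.07 [0.4864 0.1068 0.07  ]
diam@.070 0.035671989822917444
```

View pics/w8.png

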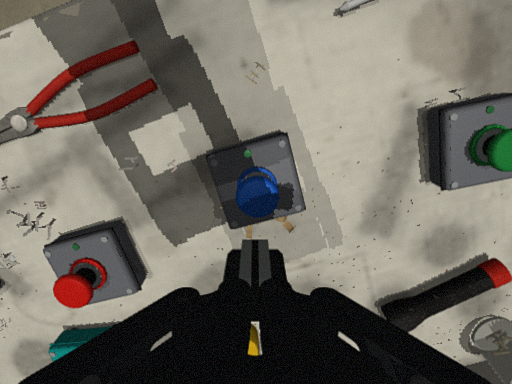

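Blue head at (257,193) on the grey box (not the turquoise one at lower left); green at the right edge sits visibly low. Pressing the blue.

Emit:
send_rows([
  {"grip":0,"xyz":[4,1.5,20],"delta_rot":[0,0,0]},
  {"grip":0,"xyz":[0,0,25],"delta_rot":[0,0,0]},
  {"grip":0,"xyz":[0,0,20],"delta_rot":[0,0,0]},
  {"grip":0,"xyz":[0,0,12],"delta_rot":[0,0,0]},
  {"grip":0,"xyz":[0,0,3],"delta_rot":[0,0,0]},
  {"grip":0,"xyz":[0,0,3],"delta_rot":[0,0,0]},
  {"grip":0,"xyz":[0,0,2],"delta_rot":[0,0,0]},
  {"grip":0,"xyz":[0,0,2],"delta_rot":[0,0,0]},
  {"grip":0,"xyz":[0,0,0],"delta_rot":[0,0,0]},
])

```text
time: 13.75
tcp_pos: [0.4865, 0.1082, 0.1464]
eef_rot: [0.152, 0.988, 0.0, 0.001]
contact_force: [0.4, -0.4, 1.4]
opening: 0.0004
```

Emit:
send_rows([
  {"grip":0,"xyz":[0,0,2],"delta_rot":[0,0,0]},
  {"grip":0,"xyz":[0,0,2],"delta_rot":[0,0,0]},
  {"grip":0,"xyz":[0,0,2],"delta_rot":[0,0,0]},
  {"grip":0,"xyz":[0,0,1],"delta_rot":[0,0,0]},
  {"grip":0,"xyz":[0,0,0],"delta_rot":[0,0,0]},
  {"grip":0,"xyz":[0,0,0],"delta_rot":[0,0,0]},
])

```text
time: 14.5
tcp_pos: [0.4864, 0.1082, 0.1391]
eef_rot: [0.152, 0.988, 0.0, 0.0]
contact_force: [1.9, 0.1, 2.3]
opening: -0.0002
```

Emit:
send_rows([
  {"grip":0,"xyz":[-4,-1.5,-10],"delta_rot":[0,0,0]},
  {"grip":0,"xyz":[0,0,-42],"delta_rot":[0,0,0]},
  {"grip":0,"xyz":[0,0,-42],"delta_rot":[0,0,0]},
  {"grip":0,"xyz":[0,0,0],"delta_rot":[0,0,0]},
  {"grip":0,"xyz":[0,0,0],"delta_rot":[0,0,0]},
])

```text
time: 15.12
tcp_pos: [0.489, 0.1054, 0.2324]
eef_rot: [0.152, 0.988, -0.0, -0.001]
contact_force: [0.4, 0.2, -0.2]
opening: -0.0001
```

Run:
```python
from h import *
look("w9","blue",(255,194),34)
F={n:eyes.grab_frame(n) for n in("side","top")}
for n in F: cv2.imwrite(f"pics/{n}1.png",F[n][:,:,::-1])
S={"green":((207,166),(166,226)),"yellow":((317,276),(352,183)),"red":((279,230),(293,190))}
for c,ss in S.items():
  for n,p in zip(("side","top"),ss):
    b=blob(F[n],c,p);a=blob(cv2.imread(f"pics/{n}0.png")[:,:,::-1].copy(),c,p);print(c,n,"shift px",(b[0]-a[0]).round(2),a[1][4],b[1][4])
a=cv2.imread("pics/side0.png")[130:320,180:360];b=F["side"][130:320,180:360,::-1]
cv2.imwrite("pics/cmp.png",cv2.resize(np.hstack([a,b]),None,fx=2.2,fy=2.2))
```

```text
{'time': np.float64(15.125), 'tcp_pos': array([0.489 , 0.1054, 0.2324]), 'contact_force': array([ 0.4144,  0.2151, -0.2279])}
[256.08423053 192.32932236] [ 235  168   43   48 1579]
0.063 [0.4869 0.1066 0.063 ]
0.07 [0.4846 0.1073 0.07  ]
diam@.070 0.03477243388159426
green side shift px [0.31 1.56] 32 32
green top shift px [0.52 0.81] 85 83
yellow side shift px [-0.09  1.41] 184 171
yellow top shift px [-0.24  0.56] 125 120
red side shift px [-0.01 -0.04] 121 119
red top shift px [-0.03  0.12] 107 109
```

View pics/cmp.png

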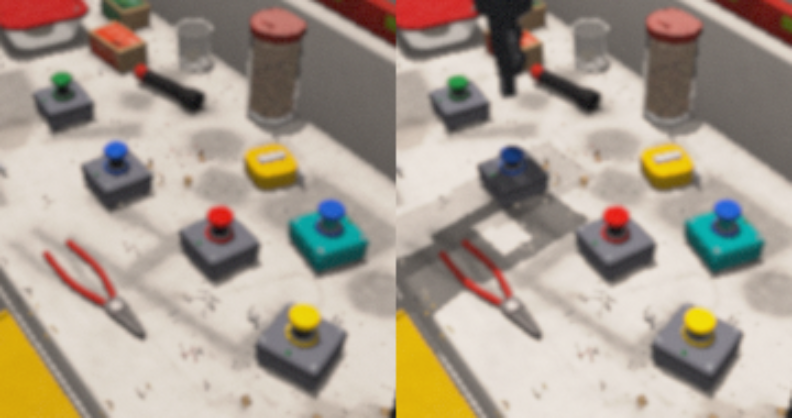

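All three caps sit lower; red, the boxes, and the other tools are unmoved. The arm is clear, so I'm handing in.

```bash
python3 -c "
from h import *
print(monitor.read_state()['contact_force'],env.close_job())"
```

```text
the job is handed in; nothing more can be done
[-0.33619454 -0.09009979 -1.37137544] None
```

I pressed green, then yellow, then blue with the closed fingertips, and handed the job in at about 15 s with the arm clear of everything. The force readings I took while pressing were about 2–3.5 N.

**How far the plungers went:** from the fingertip depths, I estimate green at about 6.5 mm, yellow about 7.5 mm and blue about 7 mm. They switch on beyond 4 mm.

**Yellow needed a second press:** after the first press, the images suggested it had gone down only 4–5 mm, against about 6 mm from the fingertip depth. I pressed it about 1.6 mm deeper to be sure.

**Last checks:** side, top and wrist images show the three caps lower. Red moved about 0.1 pixel or less, and I saw no movement of the boxes or other tools in the side view. The side image still gives only about 5 mm for yellow, less than the fingertip depth suggests but above 4 mm. The plunger positions can't be read directly, so "on" is inferred from depth and images.

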